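Lock the lid ring of the unlocked pot

TASK

Two lidded black pots are clamped on the packing bench, and one of them is not locked: the wooden bar on its steel bayonet ring stands across the pot's wooden side handle instead of in line with it. Twist that ring clockwise (seen from above) about a quarter turn until it clicks home with its bar in line with the side handle, and let go. Leave the ring of the other pot, which is already locked, as it is.

Things in the scene. Friction and masses are not known exactly. Their poses are not given: they have to be found in the camera images.
- ring_grip (a point): Centre of the wooden grip bar on the UNLOCKED pot's steel ring; the ring's upright turning axis passes through it. Bar: level, 70 mm long (this point's x axis), 16 mm thick (y), 26 mm high, on two thin posts. The point is 136 mm above the bench, 27 mm above the ring's flat top (92 mm across), and turns with the ring. Nothing else on the pot rises over 4 mm above the ring's top.
- ring (a joint): Turn of that ring, rad: 0 = open (bar across the side handle), grows clockwise seen from above, 1.5 = hard stop, locked (bar in line with the side handle). Starts between 0 and 0.3. It turns with about 0.05 N m and stays where left, but between about 1.1 and 1.28 a spring catch resists (at most 0.4 N m) and pushes back; past 1.28 it clicks over, pushes the ring on to 1.45 or more and holds it.
- other_ring_grip (a point): Centre of the grip bar on the other pot, alike in all sizes and axes but already locked. The pots swap places at random. Each pot is black, 110 mm across, clamped to the bench so that it cannot move, with a 22 mm thick wooden side handle reaching 137 mm out from the ring's axis.
- other_ring (a joint): Turn of the other pot's ring, rad, same meaning; it starts locked, at 1.5, and is to stay so.

How it is judged (in metres and radians):
At the end, for the whole second after the job is handed in: The ring of the pot that was unlocked is turned to within 0.17 rad (10 degrees) of its locked stop and is at rest, and the other pot's ring is still within 0.17 rad of locked (value of joint each of ring, other_ring above 1.33 rad and velocity of joint ring between -0.1 and 0.1 rad/s); the robot touches nothing.
It fails at once if the ring of the other, already locked pot is turned out of its lock by more than 0.3 rad (value of joint other_ring below 1.2 rad).
It also fails if it takes over 32 s, if anything falls off the work surface, if the arm or the gripper's body presses on something with over 40 N, if the wrist force passes 120 N, or if a joint passes its speed limit or range.

ROBOT

A 6-joint arm with a two-finger parallel gripper is mounted at the origin on the work surface. World frame = base frame: x ahead of the robot, y to its left, z up, the work surface at z = 0. Lengths are in mm, angles in rad, forces in N, time in s.
With the tool pointing down it reaches from about 275 to 750 mm from the base axis. Payload 10.2 kg.
Tool frame: the origin (TCP) lies at the very end of the fingers, on their centre line; the grasp point (between the pads) lies 19 mm behind it (ctrl.hold_point_z is the distance from the TCP to the grasp point, in mm); z points along the fingers, y is the direction in which the jaws open and shut (so a half turn about z gives the same grasp; the last joint's range is limited). The gripper opens to 85 mm and grips with 20 to 120 N. Pads are 22 mm wide; open, the fingers measure 114 mm over their backs; the gripper's body (76 mm by 85 mm) begins 54 mm behind the grasp point. The pads swing forward as they close: fully open they stand 13 mm farther back than shut.
Start: joints at [-1.546, 0.313, 1.498, -0, 1.331, -0.223], TCP at [128.754, -508.973, 231.294] pointing down, gripper open.
Joint ranges: [-2.94, 2.94], [-0.97, 2.17], [0.19, 2.56], [-1.23, 4.37], [0.02, 3.11], [-2.88, 2.88]. Speed limits (rad/s): [2.39, 2.39, 3.01, 3.14, 3.14, 3.14].

INTERFACE

Orientations are given as a unit quaternion [w, x, y, z].
In Python, from rig import readout, cams, workorder, spotter, ctrl gives the robot as it stands.
- The arm moves only by the tool step_arm, never from a script. Its argument "plan" is text: rows parted by semicolons, each of 5 numbers parted by spaces: the shift along the tool's x, y, z in cm, then the turn about the tool's z in degrees, then the opening in per cent of the stroke, from 0 (shut) to 100 (fully open). In form: x y z twist gripper; .... A call has 1 to 10 rows; each row is the pose to reach, as a shift and turn from the pose commanded when the call began, along the tool's axes at that moment; what a row does not reach only later rows make up. A row lasts 1/10 s, in which the tool goes at most 50 mm and 8.59 degrees, less where a joint would pass 70% of its speed; a pose out of reach is approached as far as the arm can. A call with a gripper value outside its range is refused whole. The fingers move at their own pace and stop on an object; "grip_force" is the grip in N (left out, the last holds). Time passes only in rows, so rows that repeat a pose let the fingers close. It gives the time, the measured TCP pose, the force and the opening at its end, in the units of the state.
- readout.sense(): the state, without advancing time (a new reading comes with each control period).
- cams.capture(name): name is "side" or "top" or "wrist"; returns (picture, depth): 384x512x3 uint8, red, green, blue; 384x512 float32, mm along the optical axis (not along the pixel's ray), 0 where there is no reading.
- cams.camera_info(name): a dict with "vfov" (degrees; the focal length in pixels is half the picture's height over the tangent of half this angle, whatever the lens; pixels are square), "cx", "cy" (the principal point, pixels), "k1" (the pictures are not rectified: a ray, as slopes to the right and down, at radius r is drawn at 1 + k1 r^2 times it, then the intrinsics apply), "rvec" (rotation vector, rad) and "tvec" (3), from world to camera coordinates, as OpenCV has them. Camera axes: x right, y down, z forward; pixel columns grow to the right and rows downward; lengths in mm; the calibration is good to about 2 mm. A picture is of the moment at which its call begins: read the wrist's pose just before it. camera_info takes no time and is no camera call; for the wrist camera it gives the pose at the moment of the call.
- workorder.finish_job(): hands the job in, once; it reports no verdict.
Trained networks look in the newest picture that a camera, given by its name, has taken for a name from the list of things; names that differ only in an ending like _2 or _b are one class to them, and where a whole thing is asked for, a point or a joint stands for the part that bears it (a point fixed in the world has none). Each returns a list of dicts, best first, with "conf" (0 to 1); they miss things now and then, are a little off and sometimes report something else, mostly with a low value. They report only what shows in the picture. A call takes as long as a camera call.
- spotter.regions_of(camera, target): "pixels" (384x512 bool, what is visible of it) and "extent" ([centre column, centre row, width, height] in pixels, round what is visible of it).
The state is a dict: "time_s": time; "joints": joint angles; "dq": joint speeds; "tau": joint torques, N m; "eef_pos": TCP position; "ee_rot": TCP orientation; "force": force on the tool from outside, world axes, zero at the start; "wrist_torque": the same for the moment, N m; "grip_width": opening from 0.0 (shut) to 1.0 (fully open).
Only numpy, scipy, OpenCV 4.12 (cv2) and the standard library are available. Lean on these libraries where they do the work, as an engineer would, in place of code of your own. Each camera call takes 0.05 s, during which the arm holds its last target. There are 200 camera calls.

## Working session

There is one attempt and no reset: what is moved stays moved. The work goes in short steps, Python scripts to look and compute and a tool call to move; the robot and the scene stay as the last step left them, time stands still between calls to the robot, and variables do not carry over. Pictures are saved under pics/ and viewed, about 8 in all and at most 12, crops included, and the job is handed in when it is done.

Besides the shell and the picture viewer there is one more tool, called after "Emit:" as name(argument=value, ...), one argument or row to a line, values as JSON. step_arm: Moves the arm, as the interface text tells. Its arguments: {"type":"object","properties":{"plan":{"type":"string"},"grip_force":{"type":"number"}},"required":["plan"]}

```bash
mkdir -p pics
cat > h.py <<'E'
import numpy as np, cv2
from rig import readout, cams, workorder, spotter, ctrl
def cal(n):
    i=cams.camera_info(n); f=192/np.tan(np.radians(i["vfov"])/2)
    R=cv2.Rodrigues(np.array(i["rvec"],float))[0]; return i,f,R,np.array(i["tvec"],float)
def cloud(n,d,c=None):
    i,f,R,t=c or cal(n)
    v,u=np.mgrid[0:384,0:512].astype(float)
    K=np.array([[f,0,i["cx"]],[0,f,i["cy"]],[0,0,1]])
    p=cv2.undistortPoints(np.stack([u.ravel(),v.ravel()],1)[:,None],K,np.array([i["k1"],0,0,0.]))[:,0]
    P=np.c_[p,np.ones(len(p))]*d.ravel()[:,None]
    return ((P-t)@R).reshape(384,512,3)
def snap(n,fn):
    c=cal(n); im,d=cams.capture(n); cv2.imwrite("pics/"+fn,im[:,:,::-1]); return im,d,cloud(n,d,c)
def bar(X,m,lo=125,hi=160):
    P=X[m]; P=P[(P[:,2]>lo)&(P[:,2]<hi)]
    if len(P)<8: return None
    (cx,cy),(w,h),a=cv2.minAreaRect(P[:,:2].astype(np.float32))
    c=P[:,:2].mean(0); U,S,V=np.linalg.svd(P[:,:2]-c,full_matrices=False)
    return dict(n=len(P),c=c.round(1),rect=(round(cx,1),round(cy,1),round(w,1),round(h,1)),ang=round(float(np.degrees(np.arctan2(V[0,1],V[0,0]))),1),z=np.percentile(P[:,2],[5,50,95]).round(1))
E
python3 - <<'E'
from h import *
im,d,X=snap("top","top1.png")
for t in ["ring_grip","other_ring_grip"]:
    for r in spotter.regions_of("top",t):
        print(t,r["conf"],r["extent"],bar(X,r["pixels"]&(d>0)))
im,d,X=snap("side","side1.png")
for t in ["ring_grip","other_ring_grip"]:
    for r in spotter.regions_of("side",t):
        print(t,r["conf"],r["extent"],bar(X,r["pixels"]&(d>0)))
print(readout.sense(), ctrl.hold_point_z)
E
python3 -c "
import cv2,numpy as np
cv2.imwrite('pics/a.png',cv2.resize(np.vstack([cv2.imread('pics/top1.png'),cv2.imread('pics/side1.png')]),(400,600)) if 0 else cv2.imread('pics/top1.png'))"
```

```text
ring_grip 0.8 [344.2, 214.3, 47.2, 38.7] {'n': 226, 'c': array([ 452.3, -212.9]), 'rect': (452.6, -214.8, 16.1, 70.3), 'ang': -67.7, 'z': array([139.8, 148.1, 151.6])}
other_ring_grip 0.75 [198.8, 203.6, 35.2, 42.4] {'n': 227, 'c': array([475.7, 130.1]), 'rect': (475.6, 131.2, 16.5, 68.8), 'ang': 162.9, 'z': array([134.3, 147.7, 151.5])}
ring_grip 0.7 [322.1, 164.6, 38.7, 40.7] {'n': 227, 'c': array([ 450.4, -200.5]), 'rect': (452.2, -208.2, 16.4, 68.0), 'ang': 114.6, 'z': array([128.3, 146.7, 149.7])}
other_ring_grip 0.73 [244.5, 282.0, 56.7, 50.6] {'n': 537, 'c': array([472.5, 139.7]), 'rect': (474.4, 136.3, 16.3, 69.2), 'ang': 162.2, 'z': array([128.2, 146.2, 149.1])}
{'time_s': 0.3, 'joints': array([-1.54636797e+00,  3.13100280e-01,  1.49795701e+00,  7.89439301e-06,
        1.33096828e+00, -2.23382152e-01]), 'dq': array([ 0.00082501, -0.00147113, -0.00097086, -0.00063895, -0.00032154,
       -0.00115491]), 'tau': array([-9.63443781e-04, -4.11774802e+01, -2.59565556e+01, -1.93713327e-04,
        1.99992297e-03,  9.02728175e-06]), 'eef_pos': array([ 128.77032407, -508.88329935,  231.0948103 ]), 'ee_rot': array([-2.15007847e-04,  9.92333652e-01,  1.23587521e-01,  2.53122131e-05]), 'force': array([-0.56587365,  0.43701463,  0.96094668]), 'wrist_torque': array([-0.01762738, -0.02757227,  0.02066367]), 'grip_width': 1.0001001275574304} 18.700000000000003
```

View pics/top1.png

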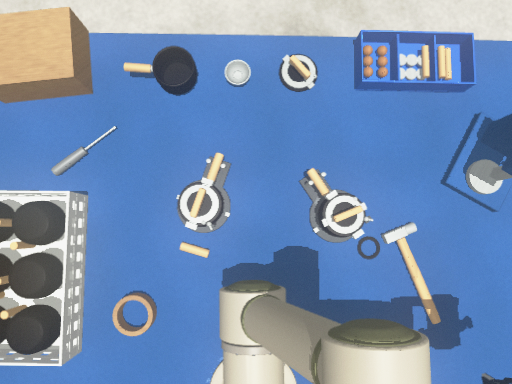

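The right pot (bar near pixel 348,214) has its bar across its handle (318,182), so it is the unlocked one. The left pot's bar (198,203) is in line with its handle. Both cameras put the right bar at about (452.5, -212), with the bar top at z of about 149, as it must be. The bar's angle is about 113.5° and must go to about 32°. I'll move above it.

Emit:
step_arm(
  plan="5 -2.6 0 -8 100;9 -5 0 -16 100;14 -7.5 0 -24 100;19 -10.2 0 -32 100;24 -13 0 -40 100;29 -15.6 0 -48 100;34 -18.3 0 -56 100;38.6 -20.9 0 -64 100;38.6 -20.9 0 -72 100;38.6 -20.9 0 -80 100",
)

```text
time_s: 1.3
eef_pos: [454.0, -208.5, 231.2]
ee_rot: [-0.0, 0.677, 0.736, 0.0]
force: [0.0, -1.3, 0.4]
grip_width: 1.0
```

Emit:
step_arm(
  plan="0 0 0 -8 100;0 0 0 -16 100;0 0 0 -19.3 100;0 0 0 -19.3 100;0 0 0 -19.3 100",
)

```text
time_s: 1.8
eef_pos: [451.7, -211.7, 231.3]
ee_rot: [-0.0, 0.549, 0.836, 0.0]
force: [-0.4, 0.3, -0.3]
grip_width: 0.998
```

Run:
```python
from h import *
s=readout.sense(); print(s["time_s"],s["eef_pos"],s["ee_rot"],s["joints"])
im,d,X=snap("wrist","w1.png")
for r in spotter.regions_of("wrist","ring_grip"): print(r["conf"],r["extent"],bar(X,r["pixels"]&(d>0)))
im,d,X=snap("side","s2.png")
for r in spotter.regions_of("side","ring_grip"): print(r["conf"],r["extent"],bar(X,r["pixels"]&(d>0)))
```

```text
1.8 [ 451.6917702  -211.69297284  231.27160171] [-1.03183455e-05  5.49074176e-01  8.35773623e-01  7.80446367e-06] [-6.73582874e-01  2.55228576e-01  1.57431648e+00  1.41094453e-05
  1.31206958e+00 -1.08187063e+00]
0.61 [258.9, 175.9, 95.5, 112.1] {'n': 1524, 'c': array([ 449.9, -209.4]), 'rect': (451.1, -211.8, 15.8, 68.9), 'ang': 113.1, 'z': array([145.3, 148.3, 149.6])}
0.78 [322.9, 162.9, 41.5, 40.4] {'n': 231, 'c': array([ 451. , -201.9]), 'rect': (452.7, -208.7, 16.0, 67.3), 'ang': 114.4, 'z': array([128.1, 146.8, 149.6])}
```

View pics/w1.png

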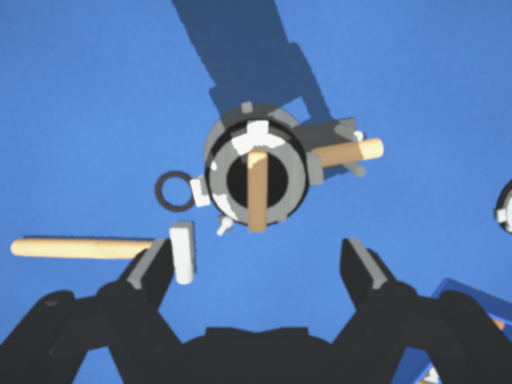

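The wrist picture shows the bar upright at (258,190), square to the jaws, with the side handle to its right at (350,152). Its centre (451,-212) agrees with the TCP, so I'll descend to TCP z of about 120 and grip.

Emit:
step_arm(
  plan="0 0 2.5 0 60;0 0 5 0 55;0 0 7 0 55;0 0 8.5 0 55;0 0 9.7 0 55;0 0 10.6 0 55;0 0 11.1 0 55;0 0 11.1 0 55",
)

```text
time_s: 2.8
eef_pos: [451.6, -211.6, 120.0]
ee_rot: [-0.0, 0.548, 0.836, 0.0]
force: [0.6, 0.7, 0.4]
grip_width: 0.55
```

Emit:
step_arm(
  plan="0 0 0 0 0;0 0 0 0 0;0 0 0 0 0;0 0 0 0 0;0 0 0 0 0;0 0 0 0 0;0 0 0 0 0;0 0 0 0 0",
  grip_force=70,
)

```text
time_s: 3.6
eef_pos: [452.1, -211.8, 121.0]
ee_rot: [0.001, 0.548, 0.836, 0.0]
force: [0.4, 1.3, 6.0]
grip_width: 0.175
```

Emit:
step_arm(
  plan="0 0 0 4 0;0 0 0 9 0;0 0 0 14 0;0 0 0 20 0;0 0 0 26 0;0 0 0 32 0;0 0 0 38 0;0 0 0 43 0;0 0 0 47 0;0 0 0 50 0",
)

```text
time_s: 4.6
eef_pos: [452.9, -211.8, 121.0]
ee_rot: [0.001, 0.851, 0.525, 0.001]
force: [7.4, 1.7, 2.5]
grip_width: 0.177
```

Run:
```python
from h import *
s=readout.sense(); print(s["eef_pos"],s["force"],s["wrist_torque"],s["grip_width"])
im,d,X=snap("side","s3.png")
for r in spotter.regions_of("side","ring_grip"): print(r["conf"],r["extent"],bar(X,r["pixels"]&(d>0)))
```

```text
[ 452.9382798  -211.84517539  121.04003441] [7.36398712 1.7133756  2.49838164] [ 0.26245728 -0.89437681  0.09245992] 0.1772476907627357
0.67 [320.2, 165.9, 43.5, 31.2] {'n': 162, 'c': array([ 461.5, -189.5]), 'rect': (461.3, -195.4, 25.7, 38.2), 'ang': 68.7, 'z': array([126.5, 144.3, 149.2])}
```

Emit:
step_arm(
  plan="0 0 0 4 0;0 0 0 8 0;0 0 0 12 0;0 0 0 16 0;0 0 0 20 0;0 0 0 23 0;0 0 0 26 0;0 0 0 28 0;0 0 0 28 0",
)

```text
time_s: 5.6
eef_pos: [453.3, -212.2, 121.1]
ee_rot: [0.002, 0.953, 0.304, 0.002]
force: [9.0, 0.0, 1.0]
grip_width: 0.171
```

```bash
python3 - <<'E'
from h import *
s=readout.sense(); q=s["ee_rot"]; print(s["eef_pos"],s["force"],s["wrist_torque"],s["grip_width"],np.degrees(2*np.arctan2(q[2],q[1])))
im,d,X=snap("side","s4.png")
im,d,X=snap("top","t4.png")
E
python3 -c "
import cv2,numpy as np
a=cv2.imread('pics/s4.png')[90:240,240:420];b=cv2.imread('pics/t4.png')[140:290,270:450]
cv2.imwrite('pics/c4.png',cv2.resize(np.hstack([a,b]),None,fx=2.2,fy=2.2))" 2>/dev/null || (python3 -c "
import cv2,numpy as np
a=cv2.imread('pics/s4.png')[90:240,240:420];b=cv2.imread('pics/t4.png')[140:290,270:450]
cv2.imwrite('pics/c4.png',cv2.resize(np.hstack([a,b]),None,fx=2.2,fy=2.2))")
```

```text
[ 453.31901111 -212.17143845  121.0521521 ] [8.97926389 0.04738931 0.97978236] [ 0.0481046  -1.17263893 -0.02414863] 0.17110580860756683 35.42169519451577
```

Emit:
step_arm(
  plan="0 0 0 2 0;0 0 0 4 0;0 0 0 5 0;0 0 0 5 0",
)

```text
time_s: 6.1
eef_pos: [452.8, -212.6, 121.1]
ee_rot: [0.002, 0.965, 0.264, 0.001]
force: [3.4, -2.7, 3.4]
grip_width: 0.178
```

Run:
```python
from h import *
s=readout.sense(); q=s["ee_rot"]; print(s["force"],s["wrist_torque"],s["grip_width"],np.degrees(2*np.arctan2(q[2],q[1])))
```

```text
[ 3.36013372 -2.66906233  3.38912253] [-0.52115454 -0.59921047  0.94816574] 0.17787182657531336 30.617124291224588
```

The twist torque is now 0.95 N m. That is above the catch's 0.4 N m, so the ring is on its hard stop. I'll release, rise and look.

Emit:
step_arm(
  plan="0 0 0 0 55;0 0 0 0 55;0 0 0 0 55;0 0 0 0 55;0 0 0 0 55;0 0 -2 0 55;0 0 -4.5 0 55;0 0 -7.5 0 55;0 0 -11 0 55;0 0 -11 0 55",
)

```text
time_s: 7.1
eef_pos: [453.0, -212.6, 234.5]
ee_rot: [0.003, 0.965, 0.263, 0.002]
force: [-0.4, 0.1, -0.6]
grip_width: 0.554
```

Run:
```python
from h import *
s=readout.sense(); print(s["time_s"],s["eef_pos"],s["force"],s["grip_width"])
for n in ["wrist","side"]:
  im,d,X=snap(n,n+"5.png")
  for r in spotter.regions_of(n,"ring_grip"): print(n,r["conf"],r["extent"],bar(X,r["pixels"]&(d>0)))
for r in spotter.regions_of("side","other_ring_grip"): print(r["conf"],r["extent"],bar(X,r["pixels"]&(d>0)))
```

```text
7.1 [ 452.98609398 -212.60688571  234.49484195] [-0.44658202  0.08750362 -0.61704532] 0.5536595836461822
wrist 0.87 [256.1, 179.6, 91.7, 100.1] {'n': 1496, 'c': array([ 454.7, -210.8]), 'rect': (452.1, -212.5, 68.0, 16.0), 'ang': -145.9, 'z': array([145. , 148.5, 149.8])}
side 0.68 [322.9, 163.4, 43.9, 31.2] {'n': 366, 'c': array([ 452.3, -206.3]), 'rect': (453.0, -209.2, 69.6, 18.9), 'ang': 33.9, 'z': array([127.8, 142.8, 149.1])}
0.88 [243.3, 281.6, 57.1, 51.9] {'n': 528, 'c': array([472.1, 140. ]), 'rect': (474.5, 136.5, 16.2, 69.2), 'ang': 162.8, 'z': array([128.8, 146.3, 149.1])}
```

View pics/wrist5.png

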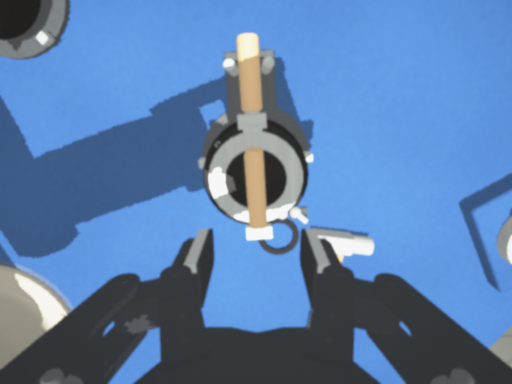

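The bar (253,150 to 259,228) now lies in line with the side handle (247,40 to 252,110). The fingers are clear, and the other pot's bar hasn't moved.

```bash
python3 -c "
from rig import workorder; print(workorder.finish_job())"
```

```text
the job is handed in; nothing more can be done
None
```

The right-hand pot was the unlocked one. I gripped its bar and turned the ring about 80° clockwise to its hard stop, let go and rose clear. The job was handed in at about 7.4 s; no verdict is reported.

- **Turn:** At the end the twist torque rose to about 0.95 N m, well above the catch's 0.4 N m, so I took that as the stop. I have no direct reading of the ring joint.
- **After release:** The bar stayed at about 34° in the bench frame (from about 113°), and the wrist picture shows it in line with the side handle. The wrist and side cameras agree.
- **Other pot:** Its bar measured 162.8° at the end against 162.2° at the start, so it did not move.
- **Robot clear:** The gripper was about 85 mm above the bar, with force near zero (below 1 N).

No check failed or disagreed. The one weak reading was the side camera's bar angle in mid-turn, when the gripper hid part of the bar, and I did not rely on it.

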